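Gather the loose jars in the tote's picking corner

TASK

Take the tall carton out of the grey tote and stand it upright in the empty part of the shallow aluminium tray. Then lift the tote by its handle clear of the desk and tilt it, roughly 30 degrees, towards its picking corner (the one with the low walls) until all three ointment jars have slid together into that corner, without spilling any or disturbing the other things on the desk. Finish while still holding the tote tilted and still in the air: do not put it down.

Things in the scene. Friction and masses are not known exactly. Their poses are not given: they have to be found in the camera images.
- tote: Open grey plastic tote, 228 (its x) by 168 mm (its y) outside, 0.28 to 0.46 kg, loose on the desk, left or right. Walls and floor 4 mm thick; walls 60 mm high, but only 34 mm for 75 mm each way round the picking corner at its -x, -y. z up. Origin: centre of the underside. Handle across the middle. See tote_in for the floor.
- handle (a point): Centre of the tote's rigid carrying handle: a straight bar along the tote's y, 184 mm long, 16 mm wide (tote x), 18 mm high, its centre 120 mm above the tote's underside, on a 20 by 8 mm upright at each end just outside the walls. 50 mm free between bar and wall tops. Axes as the tote's.
- corner (a point): The point inside the tote, on its floor (4 mm above the underside), where the two low walls of the picking corner meet: 110 mm along -x and 80 mm along -y from the tote's middle. Axes as the tote's.
- tote_in (a point): Centre of the tote's inner floor, 4 mm above its underside. The floor and walls are smooth (friction about 0.16 to 0.24): jars slide freely from roughly 14 degrees, and along a wall from at most 25 degrees. In the tote's frame.
- carton: Upright white cardboard carton with a blue band, 45 mm (its x) by 30 mm (its y) by 120 mm high, 60 to 110 g, standing inside the tote in the picking corner, its x within 7 degrees of the tote's x. Origin: centre of its underside; z up.
- tray: Shallow fixed aluminium tray on the desk, 190 mm (its x) by 170 mm (its y), rim 22 mm high, walls and floor 4 mm thick, on the side where the tote is not. Origin: centre of its underside. The small bottle stands in its +x part; its -x part is empty.
- jar0: Round ointment jar, white with an aluminium lid, 30 mm in diameter, 17 mm high, 30 g, lying flat and loose in the tote, at the start in its +x half. One of three alike. Origin: centre of its underside.
- jar1: Round ointment jar, white with an aluminium lid, 30 mm in diameter, 17 mm high, 30 g, lying flat and loose in the tote, at the start in its +x half. One of three alike. Origin: centre of its underside.
- jar2: Round ointment jar, white with an aluminium lid, 30 mm in diameter, 17 mm high, 30 g, lying flat and loose in the tote, at the start in its +x half. One of three alike. Origin: centre of its underside.
- small_bottle: Small amber bottle, 34 mm in diameter, 65 mm high, standing in the tray's +x part. Not part of the job. Origin: centre of its underside.
- flat_carton: White carton lying flat on the desk near the robot, 110 by 50 by 25 mm high. Not part of the job. Origin: centre of its underside.
- roll: Roll of bandage standing on end on the desk's far side, 56 mm in diameter, 40 mm high. Not part of the job. Origin: centre of its underside.
- pill_jar: White pill jar, 56 mm in diameter, 85 mm high, on the left of the desk. Not part of the job. Origin: centre of its underside.
- amber: Amber bottle, 60 mm in diameter, 130 mm high, on the right of the desk. Not part of the job. Origin: centre of its underside.
There are look-alikes about, which are no part of the job. Leave any green or yellow look-alike of the pill_jar alone.

How it is judged:
By the outcome, as a careful person would: the job done as asked, in the order asked, and still so for the second after the job is handed in, while the arm keeps its last pose, push and grip.
It also fails if it takes over 56 s, if anything falls off the work surface, if the arm or the gripper's body presses on something with over 40 N, if the wrist force passes 120 N, or if a joint passes its speed limit or range.

ROBOT

A 6-joint arm with a two-finger parallel gripper is mounted at the origin on the work surface. World frame = base frame: x ahead of the robot, y to its left, z up, the work surface at z = 0. Lengths are in m, angles in rad, forces in N, time in s.
With the tool pointing down it reaches from about 0.375 to 0.975 m from the base axis. Payload 3.8 kg.
Tool frame: the origin (TCP) lies midway between the tips of the shut fingers; the grasp point (between the pads) lies 19 mm behind it; z points along the fingers, y is the line along which they close (so a half turn about z gives the same grasp; the last joint's range is limited). The gripper opens to 88 mm and grips with 3 to 60 N. Pads are 18 mm wide; open, the fingers measure 123 mm over their backs; the gripper's body (75 mm by 187 mm) begins 45 mm behind the grasp point.
Start: joints at [1.107, 0.264, 1.604, -0, 1.274, -0.037], TCP at [0.279, 0.614, 0.239] pointing down, gripper open.
Joint ranges: [-2.63, 2.63], [-0.94, 2.18], [0.31, 2.57], [-1.31, 4.45], [0, 2.66], [-2.55, 2.55]. Speed limits (rad/s): [2.57, 2.57, 3.14, 3.14, 3.14, 3.14].

INTERFACE

Orientations are given as a 3x3 rotation matrix whose columns are the frame's x, y, z axes.
In Python, from plant import status, vision, manip gives the robot as it stands.
- The arm moves only by the tool carry_out, never from a script. Its argument "targets" is one flat list of numbers, 7 for each row, row after row: the shift along the tool's x, y, z in mm, then the turn, a rotation vector about the tool's x, y, z in rad, then the opening, from -1 (shut) to 1 (fully open). In form: [x, y, z, ax, ay, az, hand, x, y, z, ax, ay, az, hand, ...]. A call has 1 to 12 rows; each row shifts and turns the commanded pose from where the row before left it, along the tool's axes as they then stand; what a row does not reach is not made up. A row lasts 1/8 s, in which the tool goes at most 62.5 mm and 10.7 degrees, less where a joint would pass 70% of its speed; a pose out of reach is approached as far as the arm can. A call with a gripper value outside its range is refused whole. The fingers move at their own pace and stop on an object; the grip force is fixed at half the most. Time passes only in rows, so rows that do not move let the fingers close. It gives the time, the measured TCP pose, the force, the opening and the grip force at its end, in the units of the state.
- status.read_state(): the state, without advancing time (a new reading comes with each control period).
- vision.snapshot(name): name is "scene" or "top"; returns (picture, depth): 420x560x3 uint8, red, green, blue; 420x560 float32, m along the optical axis (not along the pixel's ray), 0 where there is no reading.
- vision.camera_params(name): a dict with "vfov" (degrees; the focal length in pixels is half the picture's height over the tangent of half this angle, whatever the lens; pixels are square), "cx", "cy" (the principal point, pixels), "rvec" (rotation vector, rad) and "tvec" (3), from world to camera coordinates, as OpenCV has them. Camera axes: x right, y down, z forward; pixel columns grow to the right and rows downward; lengths in m; the calibration is good to about 2 mm. A picture is of the moment at which its call begins. camera_params takes no time and is no camera call.
- manip.hand_in(): hands the job in; it is judged then, once.
The state is a dict: "time_s": time; "joint_positions": joint angles; "joint_vel": joint speeds; "joint_torque": joint torques, N m; "position": TCP position; "eef_rot": TCP orientation; "wrist_force": force on the tool from outside, world axes, zero at the start; "wrist_torque": the same for the moment, N m; "width": finger opening in m; "grasp_force": force on a finger pad.
Only numpy, scipy, OpenCV 4.12 (cv2) and the standard library are available. Lean on these libraries where they do the work, as an engineer would, in place of code of your own. Each camera call takes 0.05 s, during which the arm holds its last target. There are 200 camera calls.

## Working session

There is one attempt and no reset: what is moved stays moved. The work goes in short steps, Python scripts to look and compute and a tool call to move; the robot and the scene stay as the last step left them, time stands still between calls to the robot, and variables do not carry over. Pictures are saved under pics/ and viewed, at most 10 in all, crops included, and the job is handed in when it is done.

Besides the shell and the picture viewer there is one more tool, called after "Call:" in YAML: its name, and indented under it one key for each argument. carry_out: Moves the arm, as the interface text tells. Its arguments: {"type":"object","properties":{"targets":{"type":"array"}},"required":["targets"]}

```bash
mkdir -p pics
cat > h.py <<'E'
import numpy as np,cv2
from plant import status,vision,manip
def cam(n):
    p=vision.camera_params(n);f=210/np.tan(np.radians(p["vfov"])/2)
    R=cv2.Rodrigues(np.array(p["rvec"],float))[0];t=np.array(p["tvec"],float).ravel()
    return p,f,R,t
def cloud(n,d):
    p,f,R,t=cam(n);v,u=np.mgrid[:420,:560]
    P=np.stack([(u-p["cx"])/f*d,(v-p["cy"])/f*d,d],-1)
    return (P-t)@R
def ray(n,u,v,z):
    p,f,R,t=cam(n);c=-R.T@t;r=R.T@np.array([(u-p["cx"])/f,(v-p["cy"])/f,1])
    return c+r*(z-c[2])/r[2]
E
python3 - <<'E'
from h import *
for n in("scene","top"):
    a,d=vision.snapshot(n);np.savez(n+"0.npz",a=a,d=d);cv2.imwrite(f"pics/{n}0.png",a[:,:,::-1])
    p,f,R,t=cam(n);print(n,p,f,-R.T@t)
print(status.read_state())
E
```

```text
scene {'vfov': 52.615033480250645, 'cx': 279.23000207125034, 'cy': 209.3458753554404, 'rvec': array([ 1.54478856,  1.92079948, -0.8759697 ]), 'tvec': array([ 0.13830961, -0.31449608,  1.65669054])} 424.76240951142177 [1.45252248 0.17789267 0.84923113]
top {'vfov': 47.246230714225526, 'cx': 274.8335405561671, 'cy': 205.54530664209824, 'rvec': array([ 2.13494831, -2.1268892 ,  0.17043285]), 'tvec': array([-5.28698823e-04,  5.85868823e-01,  1.51628286e+00])} 480.14290515798916 [ 0.32576844 -0.01028056  1.59252175]
{'time_s': 0.1, 'joint_positions': array([ 1.10709990e+00,  2.64646659e-01,  1.60522809e+00,  1.00874544e-05,
        1.27369296e+00, -3.68964072e-02]), 'joint_vel': array([-1.91889339e-03, -1.26122061e-03, -4.33581369e-03,  6.48638236e-04,
       -1.07346312e-05,  1.70103607e-03]), 'joint_torque': array([-1.04627413e-04, -5.03621256e+01, -3.58070540e+01,  7.30312429e-02,
        2.32238980e-02, -7.62654690e-05]), 'position': array([0.27913477, 0.61388142, 0.23753855]), 'eef_rot': array([[-9.10293809e-01,  4.13961816e-01, -8.91982584e-04],
       [ 4.13962768e-01,  9.10292108e-01, -1.76218157e-03],
       [ 8.24888249e-05, -1.97335055e-03, -9.99998050e-01]]), 'wrist_force': array([ 0.421659  , -0.12281733,  0.35010199]), 'wrist_torque': array([0.02907833, 0.00649216, 0.05212843]), 'grasp_force': 0.0, 'width': 0.0881532188105324}
```

View pics/top0.png

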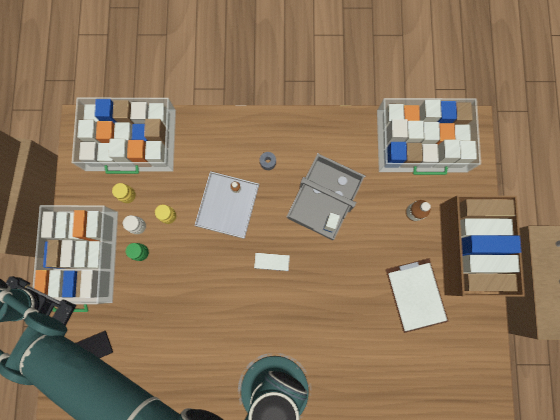

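View pics/scene0.png

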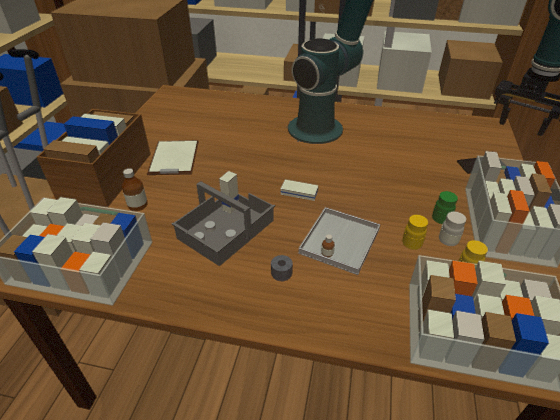

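The top view shows the tote at about (326,196), with the carton at (332,222) and the handle running diagonally. The tray is at (227,205), with the amber bottle at (235,186). Next I'll measure from the depth and enlarge the tote.

Run:
```python
from h import *
z=np.load("top0.npz");a,d=z["a"],z["d"];P=cloud("top",d)
cv2.imwrite("pics/crop1.png",cv2.resize(a[140:260,185:375,::-1],None,fx=4,fy=4,interpolation=cv2.INTER_CUBIC))
X,Y,Z=P[...,0],P[...,1],P[...,2]
s=np.zeros(d.shape,bool);s[145:250,280:372]=1
print("desk z",np.median(Z[245:255,300:330]))
def rect(m,name):
    r=cv2.minAreaRect((P[m][:,:2]*1000).astype(np.float32));print(name,m.sum(),r,cv2.boxPoints(r).round(0).tolist(),np.median(Z[m]))
hb=s&(Z>.1)
n,l,st,c=cv2.connectedComponentsWithStats(hb.astype(np.uint8))
for i in range(1,n):
    if st[i,4]>6: print(st[i]);rect(l==i,"high%d"%i)
rect(s&(Z>.052)&(Z<.068),"walls")
rect(s&(Z>.028)&(Z<.068),"allwalls")
t=np.zeros(d.shape,bool);t[165:245,190:262]=1
rect(t&(Z>.012)&(Z<.03),"tray rim");rect(t&(Z>.045),"bottle")
m=s&(Z>.0)&(Z<.028)
j=s&(Z>.015)&(Z<.026)&(a.min(2)>105)
n,l,st,c=cv2.connectedComponentsWithStats(j.astype(np.uint8))
for i in range(1,n):
    if st[i,4]>8: print("jar",st[i],P[l==i].mean(0))
```

```text
desk z 0.0006417088041174739
[300 177  56  32 360]
high14 360 ((474.4101257324219, -92.30218505859375), (181.4226837158203, 339.2351379394531), 63.539222717285156) [[282.0, -98.0], [586.0, -249.0], [667.0, -87.0], [363.0, 64.0]] 0.1287682979317744
[325 213  14  17 156]
high30 156 ((431.0018310546875, -108.26001739501953), (38.929237365722656, 284.9222106933594), 54.8245849609375) [[303.0, -42.0], [536.0, -206.0], [559.0, -174.0], [326.0, -10.0]] 0.1240068960941474
walls 406 ((619.64501953125, -163.3955841064453), (181.6760711669922, 233.8988800048828), 65.31484985351562) [[475.0, -197.0], [688.0, -295.0], [764.0, -130.0], [551.0, -32.0]] 0.05985686002666736
allwalls 654 ((619.5927124023438, -163.51470947265625), (181.71133422851562, 235.85635375976562), 64.67549133300781) [[474.0, -195.0], [687.0, -296.0], [765.0, -132.0], [552.0, -31.0]] 0.05677709688632501
tray rim 397 ((626.0601806640625, 165.39097595214844), (189.60635375976562, 249.50436401367188), 75.85551452636719) [[482.0, 104.0], [724.0, 43.0], [770.0, 227.0], [528.0, 288.0]] 0.020569197542411558
bottle 84 ((498.6683349609375, 59.05152893066406), (371.52056884765625, 27.888015747070312), 26.143394470214844) [[326.0, -10.0], [338.0, -35.0], [672.0, 128.0], [659.0, 153.0]] 0.06469383137390652
jar [338 176   9   9  50] [ 0.6763583  -0.22172516  0.02123181]
jar [313 189   7   5  18] [ 0.63983296 -0.13447664  0.02000979]
jar [336 191   6   4  14] [ 0.63587509 -0.20933129  0.02071607]
```

View pics/crop1.png

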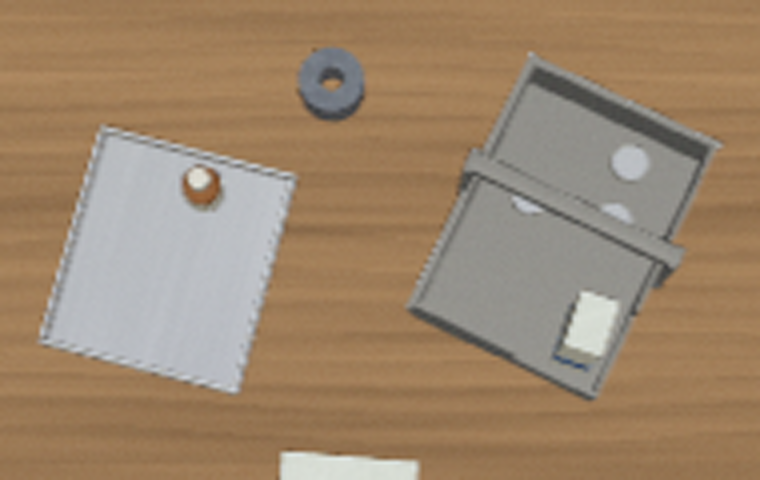

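The crop shows a white carton in the tote's low-walled near-right corner at crop (592,323). The three jars are at (630,160), (618,212) and (527,205). The tray's empty part is its lower half, around (150,320). Yellow and green jars stand well to the left and are not involved. I'll refine without the invalid depth pixels.

Run:
```python
from h import *
z=np.load("top0.npz");a,d=z["a"],z["d"];P=cloud("top",d)
Z=np.where(d>0,P[...,2],-1)
def big(box,lo,hi):
    m=np.zeros(d.shape,bool);m[box[0]:box[1],box[2]:box[3]]=1;m&=(Z>lo)&(Z<hi)
    n,l,st,c=cv2.connectedComponentsWithStats(m.astype(np.uint8));return l==1+np.argmax(st[1:,4])
def rect(m,name):
    Q=P[m];r=cv2.minAreaRect((Q[:,:2]*1000).astype(np.float32));print(name,m.sum(),np.round(r[0]),np.round(r[1]),round(r[2],1),"corners",cv2.boxPoints(r).round(0).tolist(),"z",np.median(Q[:,2]).round(4), "mean",Q[:,:2].mean(0).round(4))
    return Q
Q=rect(big((145,215,290,372),.11,.14),"handle")
c=Q[:,:2]-Q[:,:2].mean(0);w,V=np.linalg.eigh(c.T@c);print("bar dir deg",np.degrees(np.arctan2(V[1,1],V[0,1])))
rect(big((210,240,318,345),.108,.135),"carton top")
m=np.zeros(d.shape,bool);m[145:250,280:372]=1
rect(m&(Z>.054)&(Z<.066),"walls")
m[:]=0;m[165:245,190:262]=1
rect(m&(Z>.015)&(Z<.026),"tray");rect(m&(Z>.05)&(Z<.075),"bottle")
# via pixel corners at known heights
for q in[(103,127),(295,177),(238,392),(42,342)]: print("traycorner",ray("top",185+(q[0]+.5)/4-.5,140+(q[1]+.5)/4-.5,.022).round(4))
for q,h in[((531,54),.06),((718,146),.06),((594,398),.034),((409,308),.06)]: print("totecorner",ray("top",185+q[0]/4-.4,140+q[1]/4-.4,h).round(4))
for q in[(582,291),(619,299),(603,357),(565,349)]: print("carton",ray("top",185+q[0]/4-.4,140+q[1]/4-.4,.124).round(4))
# flat things
m[:]=0;m[250:275,250:295]=1;rect(m&(Z>.018)&(Z<.035),"flat")
```

```text
handle 350 [ 618. -164.] [181.  21.] 64.3 corners [[569.0, -241.0], [588.0, -250.0], [667.0, -86.0], [647.0, -77.0]] z 0.1287 mean [ 0.6156 -0.1627]
bar dir deg 64.11698264026732
carton top 152 [ 527. -176.] [30. 46.] 70.6 corners [[501.0, -182.0], [544.0, -197.0], [554.0, -169.0], [511.0, -154.0]] z 0.124 mean [ 0.5262 -0.1752]
walls 371 [ 620. -162.] [179. 234.] 65.3 corners [[476.0, -195.0], [689.0, -293.0], [764.0, -130.0], [551.0, -32.0]] z 0.0598 mean [ 0.6518 -0.1539]
tray 270 [624. 157.] [171. 249.] 75.9 corners [[482.0, 104.0], [724.0, 43.0], [766.0, 209.0], [524.0, 270.0]] z 0.0212 mean [0.5982 0.163 ]
bottle 33 [648. 133.] [15. 24.] 86.5 corners [[636.0, 127.0], [660.0, 125.0], [661.0, 140.0], [637.0, 142.0]] z 0.0657 mean [0.6506 0.1335]
traycorner [0.7062 0.219  0.022 ]
traycorner [0.6637 0.0572 0.022 ]
traycorner [0.4833 0.1022 0.022 ]
traycorner [0.5241 0.2645 0.022 ]
totecorner [ 0.7597 -0.1377  0.06  ]
totecorner [ 0.6825 -0.2896  0.06  ]
totecorner [ 0.4784 -0.1881  0.034 ]
totecorner [ 0.548  -0.0373  0.06  ]
carton [ 0.5524 -0.1699  0.124 ]
carton [ 0.5463 -0.1983  0.124 ]
carton [ 0.5012 -0.1852  0.124 ]
carton [ 0.5073 -0.1561  0.124 ]
flat 517 [406.  13.] [109.  50.] 85.8 corners [[377.0, -40.0], [427.0, -43.0], [435.0, 66.0], [385.0, 69.0]] z 0.0253 mean [0.4064 0.0133]
```

```bash
cat >> h.py <<'E'
from scipy.spatial.transform import Rotation as Ro,Slerp
def down(yaw_y):  # tool down, tool y at yaw (deg)
    a=np.radians(yaw_y);y=np.array([np.cos(a),np.sin(a),0]);z=np.array([0,0,-1.]);return np.stack([np.cross(y,z),y,z],1)
def plan(wps,p=None,R=None):
    s=status.read_state()
    p=np.array(s["position"]) if p is None else np.array(p);R=np.array(s["eef_rot"]) if R is None else R
    for q,Rt,h,n in wps:
        out=[];p0=p.copy();sl=Slerp([0,1],Ro.from_matrix([R,Rt]))
        for i in range(1,n+1):
            dl=np.round(R.T@(p0+(np.array(q)-p0)*i/n-p)*1000);rv=np.round(Ro.from_matrix(R.T@sl(i/n).as_matrix()).as_rotvec(),3)
            p=p+R@dl/1000;R=R@Ro.from_rotvec(rv).as_matrix()
            out+=[*map(int,dl),*[float(x) for x in rv],h]
        print(n,out)
E
python3 - <<'E'
from h import *
plan([([.527,-.176,.24],down(71),1,15),([.527,-.176,.085],down(71),1,5)])
E
```

```text
15 [-37, -41, 0, -0.0, -0.0, -0.006, 1, -36, -41, 0, -0.0, -0.0, -0.007, 1, -37, -42, 0, -0.0, -0.0, -0.006, 1, -36, -42, 0, -0.001, -0.0, -0.006, 1, -36, -42, 0, 0.0, -0.0, -0.007, 1, -35, -42, -1, 0.0, -0.0, -0.006, 1, -35, -42, 0, 0.0, -0.0, -0.006, 1, -35, -43, 0, -0.0, -0.0, -0.007, 1, -35, -43, 0, -0.0, -0.0, -0.006, 1, -34, -43, 0, -0.0, -0.0, -0.006, 1, -35, -44, 0, -0.0, -0.0, -0.007, 1, -34, -43, 0, -0.001, -0.0, -0.006, 1, -33, -44, -1, 0.0, -0.0, -0.006, 1, -34, -44, 0, 0.0, -0.0, -0.007, 1, -33, -44, 0, 0.0, -0.0, -0.006, 1]
5 [0, 0, 31, 0.0, -0.0, -0.0, 1, 0, 0, 31, 0.0, -0.0, -0.0, 1, 0, 0, 31, 0.0, -0.0, -0.0, 1, 0, 0, 31, 0.0, -0.0, -0.0, 1, 0, 0, 31, 0.0, -0.0, -0.0, 1]
```

Call:
carry_out:
  targets: [-37, -41, 0, 0, 0, -0.006, 1, -36, -41, 0, 0, 0, -0.007, 1, -37, -42, 0, 0, 0, -0.006, 1, -36, -42, 0, 0, 0, -0.006, 1, -36, -42, 0, 0, 0, -0.007, 1, -35, -42, 0, 0, 0, -0.006, 1, -35, -42, 0, 0, 0, -0.006, 1, -35, -43, 0, 0, 0, -0.007, 1, -35, -43, 0, 0, 0, -0.006, 1, -34, -43, 0, 0, 0, -0.006, 1, -35, -44, 0, 0, 0, -0.007, 1, -34, -43, 0, 0, 0, -0.006, 1]

```text
time_s: 1.6
position: [0.4781, -0.0193, 0.2385]
eef_rot: [[-0.939, 0.344, -0.0], [0.344, 0.939, 0.0], [0.0, 0.0, -1.0]]
wrist_force: [1.0, -0.1, -0.1]
width: 0.0882
grasp_force: 0.0
```

Call:
carry_out:
  targets: [-33, -44, 0, 0, 0, -0.006, 1, -34, -44, 0, 0, 0, -0.007, 1, -33, -44, 0, 0, 0, -0.006, 1, 0, 0, 0, 0, 0, 0, 1]

```text
time_s: 2.1
position: [0.528, -0.1787, 0.238]
eef_rot: [[-0.944, 0.33, -0.001], [0.33, 0.944, -0.0], [0.001, -0.001, -1.0]]
wrist_force: [-0.4, 0.1, -0.5]
width: 0.0885
grasp_force: 0.0
```

Run:
```python
from h import *
plan([([.527,-.176,.085],down(71),1,5)])
```

```text
5 [0, 0, 31, -0.0, -0.0, -0.001, 1, 1, 1, 30, -0.0, -0.0, -0.001, 1, 0, 0, 31, -0.0, -0.0, -0.001, 1, 0, 1, 30, -0.001, -0.001, -0.001, 1, 1, 0, 31, 0.0, 0.0, -0.0, 1]
```

Descend, close, then a small lift.

Call:
carry_out:
  targets: [0, 0, 31, 0, 0, 0, 1, 1, 1, 30, 0, 0, 0, 1, 0, 0, 31, 0, 0, 0, 1, 0, 1, 30, 0, 0, 0, 1, 1, 0, 31, 0, 0, 0, 1, 0, 0, 0, 0, 0, 0, 0, 0, 0, 0, 0, 0, 0, -1, 0, 0, 0, 0, 0, 0, -1, 0, 0, 0, 0, 0, 0, -1, 0, 0, 0, 0, 0, 0, -1]

```text
time_s: 3.35
position: [0.5269, -0.1732, 0.0865]
eef_rot: [[-0.945, 0.326, 0.001], [0.326, 0.945, -0.0], [-0.001, -0.0, -1.0]]
wrist_force: [-0.8, -0.1, -1.0]
width: 0.0404
grasp_force: 0.0
```

Call:
carry_out:
  targets: [0, 0, 0, 0, 0, 0, -1, 0, 0, 0, 0, 0, 0, -1, 0, 0, 0, 0, 0, 0, -1]

```text
time_s: 3.72
position: [0.5267, -0.1731, 0.0859]
eef_rot: [[-0.945, 0.326, 0.0], [0.326, 0.945, -0.0], [-0.0, -0.0, -1.0]]
wrist_force: [0.0, 0.5, 2.1]
width: 0.0299
grasp_force: 29.7
```

Gripped at 29.9 mm, which matches the carton. Next I'll lift and carry it to the tray.

Run:
```python
from h import *
plan([([.527,-.173,.21],down(71),-1,4),([.549,.172,.21],down(76),-1,8),([.549,.172,.087],down(76),-1,6)])
```

```text
4 [0, 0, -31, -0.0, 0.0, -0.0, -1, 0, 0, -31, -0.0, 0.0, -0.0, -1, 0, 0, -31, -0.0, 0.0, -0.0, -1, 0, 0, -31, -0.0, 0.0, -0.0, -1]
8 [11, 42, 0, -0.0, 0.0, -0.011, -1, 11, 42, 0, -0.0, 0.0, -0.011, -1, 11, 41, 0, -0.0, 0.0, -0.011, -1, 10, 42, 0, -0.0, 0.0, -0.011, -1, 9, 43, 0, -0.0, 0.0, -0.011, -1, 10, 42, 0, -0.0, 0.0, -0.011, -1, 8, 42, 0, -0.0, 0.0, -0.011, -1, 8, 43, 0, -0.0, 0.0, -0.011, -1]
6 [0, 0, 20, -0.0, 0.0, 0.0, -1, 0, 0, 21, -0.0, 0.0, 0.0, -1, 0, 0, 20, -0.0, 0.0, 0.0, -1, 0, 0, 21, -0.0, 0.0, 0.0, -1, 0, 0, 20, -0.0, 0.0, 0.0, -1, 0, 0, 21, -0.0, 0.0, 0.0, -1]
```

Call:
carry_out:
  targets: [0, 0, -31, 0, 0, 0, -1, 0, 0, -31, 0, 0, 0, -1, 0, 0, -31, 0, 0, 0, -1, 0, 0, -31, 0, 0, 0, -1, 11, 42, 0, 0, 0, -0.011, -1, 11, 42, 0, 0, 0, -0.011, -1, 11, 41, 0, 0, 0, -0.011, -1, 10, 42, 0, 0, 0, -0.011, -1, 9, 43, 0, 0, 0, -0.011, -1, 10, 42, 0, 0, 0, -0.011, -1, 8, 42, 0, 0, 0, -0.011, -1, 8, 43, 0, 0, 0, -0.011, -1]

```text
time_s: 5.22
position: [0.5488, 0.1736, 0.2091]
eef_rot: [[-0.971, 0.241, -0.001], [0.241, 0.971, -0.0], [0.001, -0.001, -1.0]]
wrist_force: [1.1, -0.2, -1.3]
width: 0.0297
grasp_force: 29.7
```

Call:
carry_out:
  targets: [0, 0, 0, 0, 0, 0, -1, 0, 0, 0, 0, 0, 0, -1]

```text
time_s: 5.48
position: [0.5488, 0.172, 0.2091]
eef_rot: [[-0.971, 0.241, -0.001], [0.241, 0.971, -0.001], [0.001, -0.001, -1.0]]
wrist_force: [0.1, -0.4, -0.6]
width: 0.0297
grasp_force: 29.7
```

Run:
```python
from h import *
for n in("scene","top"):
    a,d=vision.snapshot(n);np.savez(n+"1.npz",a=a,d=d)
    if n=="scene":cv2.imwrite("pics/scene1.png",cv2.resize(a[120:290,160:400,::-1],None,fx=3,fy=3))
```

```text
(no output)
```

View pics/scene1.png

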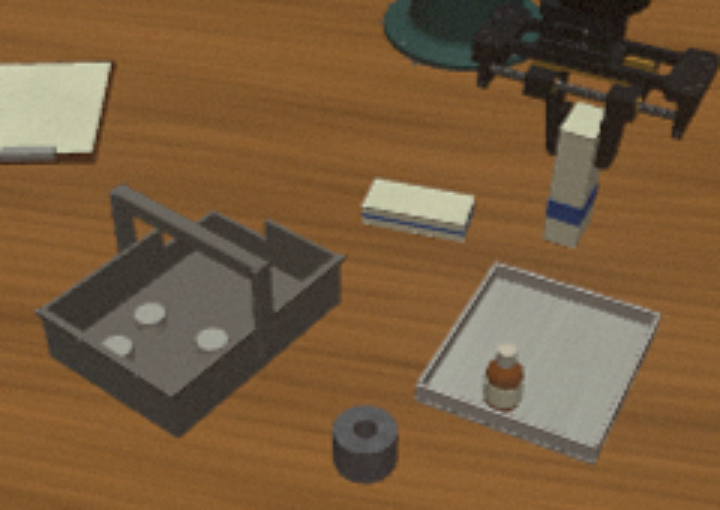

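The carton hangs straight in the gripper at crop (572,180) above the empty part of the tray. The tote is undisturbed and its three jars are at (150,313), (212,340) and (117,347). Lowering it now.

Call:
carry_out:
  targets: [0, 0, 30, 0, 0, 0, -1, 0, 0, 30, 0, 0, 0, -1, 0, 0, 25, 0, 0, 0, -1, 0, 0, 18, 0, 0, 0, -1, 0, 0, 10, 0, 0, 0, -1, 0, 0, 6, 0, 0, 0, -1, 0, 0, 3, 0, 0, 0, -1, 0, 0, 0, 0, 0, 0, -1]

```text
time_s: 6.58
position: [0.5496, 0.1724, 0.0882]
eef_rot: [[-0.97, 0.241, 0.001], [0.241, 0.97, 0.0], [-0.001, 0.0, -1.0]]
wrist_force: [0.1, 0.1, -0.6]
width: 0.0302
grasp_force: 29.7
```

Call:
carry_out:
  targets: [0, 0, 2, 0, 0, 0, -1, 0, 0, 0, 0, 0, 0, -1]

```text
time_s: 6.82
position: [0.5495, 0.1724, 0.0861]
eef_rot: [[-0.97, 0.241, 0.001], [0.241, 0.97, 0.0], [-0.001, 0.0, -1.0]]
wrist_force: [0.2, -0.4, -0.8]
width: 0.0299
grasp_force: 29.7
```

Call:
carry_out:
  targets: [0, 0, 1, 0, 0, 0, -1, 0, 0, 0, 0, 0, 0, -1]

```text
time_s: 7.08
position: [0.5498, 0.1724, 0.0859]
eef_rot: [[-0.97, 0.241, 0.001], [0.241, 0.97, 0.0], [-0.001, 0.0, -1.0]]
wrist_force: [-2.1, 0.2, 4.4]
width: 0.0299
grasp_force: 29.7
```

The carton is down (4.4 N), so I'll release it and rise.

Call:
carry_out:
  targets: [0, 0, 0, 0, 0, 0, 0, 0, 0, 0, 0, 0, 0, 0, 0, 0, 0, 0, 0, 0, 0.5, 0, 0, 0, 0, 0, 0, 1, 0, 0, 0, 0, 0, 0, 1, 0, 0, -30, 0, 0, 0, 1, 0, 0, -40, 0, 0, 0, 1, 0, 0, -40, 0, 0, 0, 1, 0, 0, -25, 0, 0, 0, 1]

```text
time_s: 8.2
position: [0.5501, 0.1725, 0.2222]
eef_rot: [[-0.97, 0.241, 0.003], [0.241, 0.97, 0.001], [-0.003, 0.001, -1.0]]
wrist_force: [0.9, -0.4, -0.1]
width: 0.0883
grasp_force: 0.0
```

Run:
```python
from h import *
plan([([.5835,.0,.22],down(25),1,6),([.618,-.164,.22],down(-25.5),1,6),([.618,-.164,.101],down(-25.5),1,5)])
```

```text
6 [-12, -27, 0, 0.0, 0.0, 0.148, 1, -16, -24, 1, 0.001, 0.001, 0.149, 1, -20, -22, 0, 0.0, -0.0, 0.148, 1, -22, -18, 0, 0.001, 0.0, 0.149, 1, -26, -15, 1, 0.0, 0.0, 0.148, 1, -27, -12, 0, 0.001, 0.001, 0.149, 1]
6 [-27, -6, 0, -0.0, 0.0, 0.147, 1, -28, -2, 0, -0.0, 0.0, 0.147, 1, -28, 1, 0, -0.0, 0.0, 0.147, 1, -27, 6, 0, -0.0, 0.0, 0.146, 1, -26, 10, 0, -0.0, 0.0, 0.147, 1, -24, 14, 0, -0.0, 0.0, 0.147, 1]
5 [0, 0, 24, -0.0, 0.0, 0.0, 1, 0, 0, 24, -0.0, 0.0, 0.0, 1, 0, 0, 24, -0.0, 0.0, 0.0, 1, 0, 0, 23, -0.0, 0.0, 0.0, 1, 0, 0, 24, -0.0, 0.0, 0.0, 1]
```

Call:
carry_out:
  targets: [-12, -27, 0, 0, 0, 0.148, 1, -16, -24, 1, 0, 0, 0.149, 1, -20, -22, 0, 0, 0, 0.148, 1, -22, -18, 0, 0, 0, 0.149, 1, -26, -15, 1, 0, 0, 0.148, 1, -27, -12, 0, 0, 0, 0.149, 1, -27, -6, 0, 0, 0, 0.147, 1, -28, -2, 0, 0, 0, 0.147, 1, -28, 1, 0, 0, 0, 0.147, 1, -27, 6, 0, 0, 0, 0.146, 1, -26, 10, 0, 0, 0, 0.147, 1, -24, 14, 0, 0, 0, 0.147, 1]

```text
time_s: 9.7
position: [0.6178, -0.1648, 0.2176]
eef_rot: [[0.435, 0.9, -0.0], [0.9, -0.435, 0.0], [0.0, -0.0, -1.0]]
wrist_force: [0.3, -0.1, -0.5]
width: 0.0883
grasp_force: 0.0
```

Call:
carry_out:
  targets: [0, 0, 0, 0, 0, 0, 1, 0, 0, 0, 0, 0, 0, 1]

```text
time_s: 9.95
position: [0.6174, -0.1634, 0.2174]
eef_rot: [[0.429, 0.903, -0.001], [0.903, -0.429, 0.001], [0.0, -0.001, -1.0]]
wrist_force: [-0.9, 0.2, -0.1]
width: 0.0881
grasp_force: 0.0
```

Run:
```python
from h import *
a,d=vision.snapshot("scene");cv2.imwrite("pics/scene2.png",cv2.resize(a[120:290,160:400,::-1],None,fx=3,fy=3))
plan([([.618,-.164,.101],down(-25.5),1,5)])
```

```text
5 [0, 0, 23, -0.0, -0.0, 0.0, 1, 0, 0, 24, -0.0, -0.0, 0.001, 1, 0, 1, 23, -0.0, -0.0, 0.0, 1, -1, 0, 23, -0.001, -0.0, 0.001, 1, 0, 0, 24, 0.0, -0.0, -0.0, 1]
```

View pics/scene2.png

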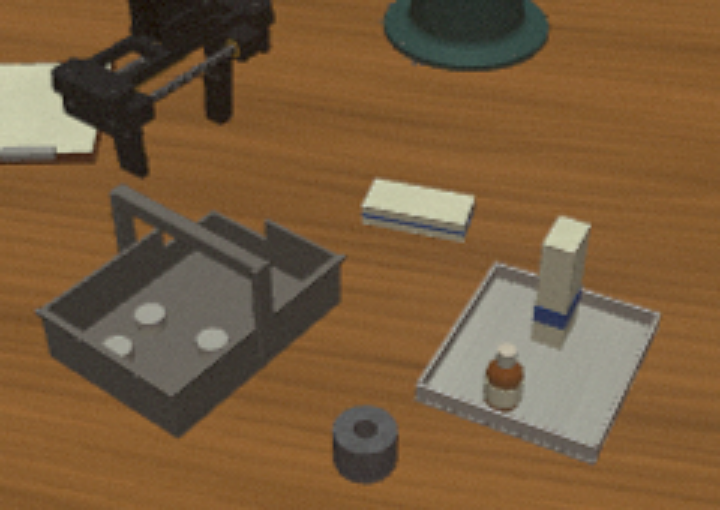

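The carton stands upright in the tray at crop (562,280), the bottle beside it is untouched, and the gripper straddles the handle. I'll descend and close.

Call:
carry_out:
  targets: [0, 0, 23, 0, 0, 0, 1, 0, 0, 24, 0, 0, 0, 1, 0, 1, 23, 0, 0, 0, 1, -1, 0, 23, 0, 0, 0.001, 1, 0, 0, 24, 0, 0, 0, 1, 0, 0, 0, 0, 0, 0, -0.2, 0, 0, 0, 0, 0, 0, -0.2, 0, 0, 0, 0, 0, 0, -0.2, 0, 0, 0, 0, 0, 0, -0.3, 0, 0, 0, 0, 0, 0, -0.4, 0, 0, 0, 0, 0, 0, -0.5, 0, 0, 0, 0, 0, 0, -0.6]

```text
time_s: 11.5
position: [0.618, -0.1653, 0.1007]
eef_rot: [[0.431, 0.902, -0.0], [0.902, -0.431, 0.0], [-0.0, -0.0, -1.0]]
wrist_force: [-3.3, 2.2, -0.0]
width: 0.0205
grasp_force: 0.8
```

Call:
carry_out:
  targets: [0, 0, 0, 0, 0, 0, -0.7, 0, 0, 0, 0, 0, 0, -1, 0, 0, 0, 0, 0, 0, -1, 0, 0, 0, 0, 0, 0, -1]

```text
time_s: 12.0
position: [0.618, -0.1652, 0.1006]
eef_rot: [[0.431, 0.902, -0.0], [0.902, -0.431, 0.0], [-0.0, -0.0, -1.0]]
wrist_force: [-1.7, 0.9, 2.0]
width: 0.0156
grasp_force: 30.0
```

Call:
carry_out:
  targets: [0, 0, -4, 0, 0, 0, -1, 0, 0, -8, 0, 0, 0, -1, 0, 0, -14, 0, 0, 0, -1, 0, 0, -18, 0, 0, 0, -1, 0, 0, -20, 0, 0, 0, -1, 0, 0, -20, 0, 0, 0, -1, 0, 0, -20, 0, 0, 0, -1, 0, 0, -18, 0, 0, 0, -1, 0, 0, -14, 0, 0, 0, -1, 0, 0, -9, 0, 0, 0, -1, 0, 0, -5, 0, 0, 0, -1, 0, 0, 0, 0, 0, 0, -1]

```text
time_s: 13.5
position: [0.6181, -0.1653, 0.2506]
eef_rot: [[0.431, 0.902, -0.0], [0.902, -0.431, 0.0], [-0.0, -0.0, -1.0]]
wrist_force: [0.2, -0.2, -5.4]
width: 0.0159
grasp_force: 30.0
```

Call:
carry_out:
  targets: [0, 0, 0, -0.01, 0.01, 0, -1, 0, 0, 0, -0.02, 0.02, 0, -1, 0, 0, 0, -0.02, 0.02, 0, -1, 0, 0, 0, -0.02, 0.02, 0, -1, 0, 0, 0, -0.02, 0.02, 0, -1, 0, 0, 0, -0.015, 0.015, 0, -1, 0, 0, 0, -0.015, 0.015, 0, -1, 0, 0, 0, -0.015, 0.015, 0, -1, 0, 0, 0, -0.015, 0.015, 0, -1, 0, 0, 0, -0.015, 0.015, 0, -1, 0, 0, 0, -0.015, 0.015, 0, -1, 0, 0, 0, -0.015, 0.015, 0, -1]

```text
time_s: 15.0
position: [0.6181, -0.1652, 0.2507]
eef_rot: [[0.406, 0.877, 0.258], [0.893, -0.44, 0.091], [0.193, 0.193, -0.962]]
wrist_force: [0.3, 0.5, -4.6]
width: 0.0155
grasp_force: 30.0
```

Run:
```python
from h import *
a,d=vision.snapshot("scene");cv2.imwrite("pics/scene3.png",cv2.resize(a[90:290,140:400,::-1],None,fx=3,fy=3))
s=status.read_state();print(s["joint_positions"],s["wrist_force"],s["wrist_torque"])
```

```text
[-0.39893167  0.05773555  1.8437444   0.21498415  1.04295053 -0.04293546] [-0.80035678 -0.37307491 -4.86837639] [-0.14605032  0.50885     0.01495628]
```

View pics/scene3.png

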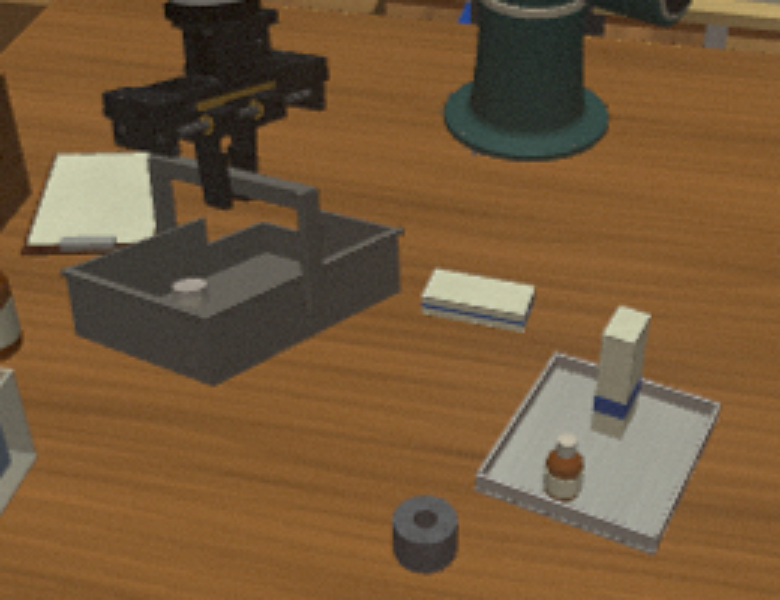

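At about 16° the tote is in the air and tilting with the hand. One jar shows at crop (188,290); the others are hidden behind the walls. I'll continue to 30°.

Call:
carry_out:
  targets: [0, 0, 0, -0.015, 0.015, 0, -1, 0, 0, 0, -0.015, 0.015, 0, -1, 0, 0, 0, -0.015, 0.015, 0, -1, 0, 0, 0, -0.015, 0.015, 0, -1, 0, 0, 0, -0.015, 0.015, 0, -1, 0, 0, 0, -0.015, 0.015, 0, -1, 0, 0, 0, -0.015, 0.015, 0, -1, 0, 0, 0, -0.015, 0.015, 0, -1, 0, 0, 0, -0.015, 0.015, 0, -1, 0, 0, 0, -0.015, 0.015, 0, -1, 0, 0, 0, -0.015, 0.015, 0, -1, 0, 0, 0, -0.012, 0.012, 0, -1]

```text
time_s: 16.55
position: [0.618, -0.1653, 0.2506]
eef_rot: [[0.341, 0.812, 0.474], [0.87, -0.463, 0.167], [0.356, 0.356, -0.864]]
wrist_force: [-0.2, 0.5, -5.7]
width: 0.0158
grasp_force: 30.0
```

Call:
carry_out:
  targets: [0, 0, 0, 0, 0, 0, -1, 0, 0, 0, 0, 0, 0, -1, 0, 0, 0, 0, 0, 0, -1, 0, 0, 0, 0, 0, 0, -1, 0, 0, 0, 0, 0, 0, -1, 0, 0, 0, 0, 0, 0, -1, 0, 0, 0, 0, 0, 0, -1, 0, 0, 0, 0, 0, 0, -1]

```text
time_s: 17.55
position: [0.6181, -0.1652, 0.2507]
eef_rot: [[0.341, 0.812, 0.473], [0.87, -0.463, 0.167], [0.355, 0.355, -0.865]]
wrist_force: [-0.4, 0.1, -4.7]
width: 0.0156
grasp_force: 30.0
```

Run:
```python
from h import *
im=[]
for n,b in(("scene",(90,290,140,400)),("top",(140,260,270,400))):
    a,d=vision.snapshot(n);np.savez(n+"4.npz",a=a,d=d);im.append(cv2.resize(a[b[0]:b[1],b[2]:b[3],::-1],(390,300) if n=="scene" else (390,300),interpolation=cv2.INTER_CUBIC))
cv2.imwrite("pics/both4.png",cv2.resize(np.hstack(im),None,fx=1.02,fy=1.02))
s=status.read_state();print(s["joint_positions"],s["wrist_force"],s["wrist_torque"])
```

```text
[-0.50144956 -0.02881778  1.99354931  0.50932283  0.87480852 -0.32677585] [ 0.71013478  0.06020612 -4.59910715] [-0.27017391  0.80018781 -0.02471926]
```

View pics/both4.png

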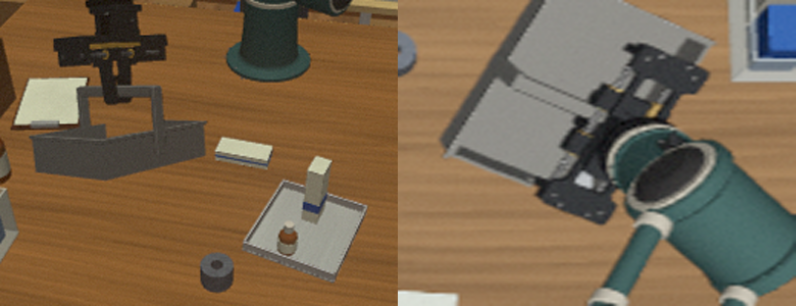

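The whole tote is up and tilted. In the top panel the floor is clear of jars except for a white patch near (587,180), at the corner by the gripper. I'll enlarge that and check the tote's tilt from its floor plane.

Run:
```python
from h import *
z=np.load("top4.npz");a,d=z["a"],z["d"];P=cloud("top",d)
cv2.imwrite("pics/c5.png",cv2.resize(a[180:235,300:370,::-1],None,fx=11,fy=10,interpolation=cv2.INTER_CUBIC))
# floor patch pixels, px in right panel -> image: 270+(u/1.02-390)/3, 140+(v/1.02)*.4
Q=np.concatenate([P[148:164,318:340].reshape(-1,3),P[178:196,300:318].reshape(-1,3)]);Q=Q[(Q[:,2]>.05)]
for _ in range(4):
    c=Q.mean(0);n=np.linalg.svd(Q-c)[2][2];n*=np.sign(n[2]);r=(Q-c)@n;Q=Q[abs(r)<max(.003,1.5*r.std())]
R=status.read_state()["eef_rot"]
print("floor normal",n,"tilt",np.degrees(np.arccos(n[2])),"vs tool",np.degrees(np.arccos(n@-R[:,2])),len(Q),r.std())
# tote frame: x=tool y,y=tool x,z=-tool z ; bar centre = tcp-19mm along tool z
T=np.stack([R[:,1],R[:,0],-R[:,2]],1);bar=np.array(status.read_state()["position"])-.019*R[:,2]
L=(P-bar)@T+[0,0,.12]
w=(a.min(2)>120)&(d>0)&(abs(L[...,0])<.112)&(abs(L[...,1])<.082)&(L[...,2]<.035)&(L[...,2]>-.01)
k,l,st,cc=cv2.connectedComponentsWithStats(w.astype(np.uint8))
for i in range(1,k):
    if st[i,4]>3: print(st[i],(L[l==i].mean(0)*1000).round(),(L[l==i].min(0)*1000).round(),(L[l==i].max(0)*1000).round())
p,f,Rc,t=cam("top")
for g in[(-110,-80),(-95,-65),(-95,-35),(-65,-65),(-110,80)]:
    X=bar+T@(np.array([*g,21])-[0,0,120])/1000;x=Rc@X+t;print(g,X.round(3),(f*x[:2]/x[2]+[p["cx"],p["cy"]]).round(1))
```

```text
floor normal [-0.4766059  -0.17678987  0.86115745] tilt 30.553208761759297 vs tool 0.6163502943066754 437 0.002142805815375526
[ 308  134   56   45 1248] [57.  7.  4.] [ -4. -80.  -5.] [108.  64.  13.]
[343 170   3   5   6] [ 33. -54.   2.] [ 25. -56.  -4.] [ 39. -52.   7.]
[348 171   6   7  23] [ 35. -75.   4.] [ 24. -81.  -1.] [ 46. -69.   8.]
[290 172  38  38 805] [-68.  14.   4.] [-109.  -43.   -6.] [-24.  64.  14.]
[328 207   6   7  28] [-90. -71.  22.] [-97. -81.   9.] [-82. -59.  30.]
(-110, -80) [ 0.539 -0.171  0.114] [330. 217.]
(-95, -65) [ 0.557 -0.164  0.125] [328.4 210.9]
(-95, -35) [ 0.567 -0.138  0.135] [320.2 207.1]
(-65, -65) [ 0.581 -0.178  0.135] [333.1 202.6]
(-110, 80) [ 0.594 -0.031  0.171] [285.5 196.2]
```

View pics/c5.png

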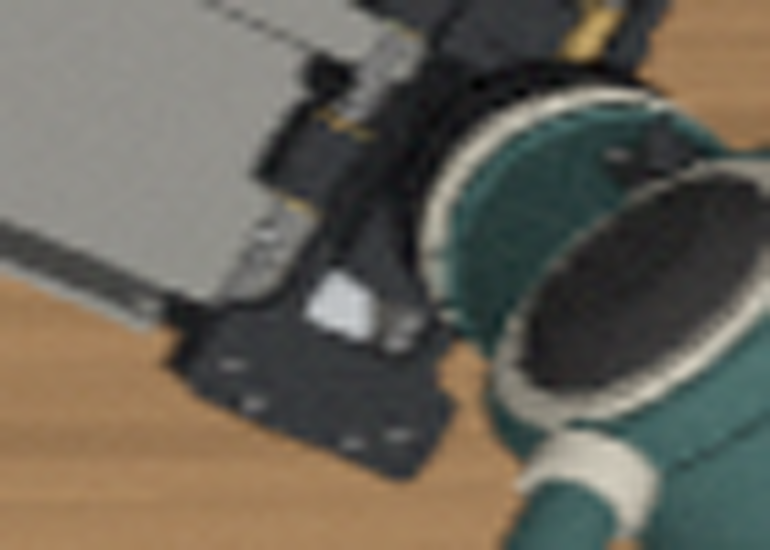

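The floor plane is tilted 30.6° and agrees with the hand to 0.6°, so the tote is rigid in the grip. One jar is seen at the corner (tote frame −90,−71). The other two must be under the gripper, so I'll turn the tilted tote about the vertical, keeping its tilt, to look into the corner.

Call:
carry_out:
  targets: [0, 0, 0, -0.018, -0.018, 0.043, -1, 0, 0, 0, -0.036, -0.036, 0.087, -1, 0, 0, 0, -0.036, -0.036, 0.087, -1, 0, 0, 0, -0.036, -0.036, 0.087, -1, 0, 0, 0, -0.036, -0.036, 0.087, -1, 0, 0, 0, -0.036, -0.036, 0.087, -1, 0, 0, 0, -0.036, -0.036, 0.087, -1, 0, 0, 0, -0.036, -0.036, 0.087, -1, 0, 0, 0, -0.036, -0.036, 0.087, -1, 0, 0, 0, -0.036, -0.036, 0.087, -1, 0, 0, 0, -0.018, -0.018, 0.043, -1, 0, 0, 0, 0, 0, 0, -1]

```text
time_s: 19.15
position: [0.6182, -0.1643, 0.2503]
eef_rot: [[0.918, 0.043, 0.393], [0.178, -0.933, -0.312], [0.354, 0.357, -0.865]]
wrist_force: [-0.3, 0.7, -4.4]
width: 0.0157
grasp_force: 30.1
```

Run:
```python
from h import *
im=[]
for n,b in(("scene",(90,290,140,400)),("top",(140,260,270,400))):
    a,d=vision.snapshot(n);np.savez(n+"6.npz",a=a,d=d);im.append(cv2.resize(a[b[0]:b[1],b[2]:b[3],::-1],(390,300),interpolation=cv2.INTER_CUBIC))
cv2.imwrite("pics/both6.png",cv2.resize(np.hstack(im),None,fx=1.02,fy=1.02))
s=status.read_state();print(s["joint_positions"],s["wrist_force"],s["time_s"])
```

```text
[-0.17120548 -0.069595    2.03313998 -0.36599977  0.7401233   1.49756602] [-0.74451941  0.34868183 -5.28365095] 19.25
```

View pics/both6.png

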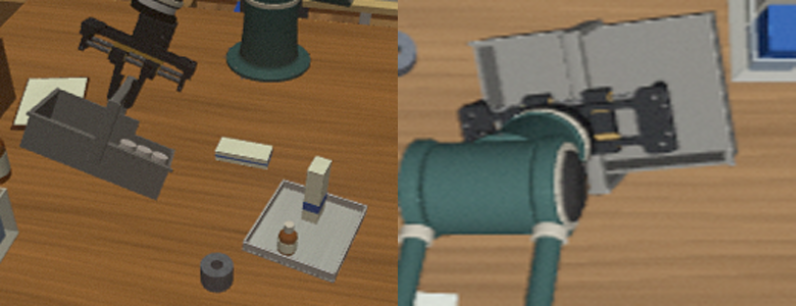

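The left panel shows all three jars in a tight row at about (128,143), (144,152) and (160,158), in the low part of the tote. I'll check their positions in the tote's frame.

Run:
```python
from h import *
z=np.load("scene6.npz");a,d=z["a"],z["d"];P=cloud("scene",d);s=status.read_state()
R=np.array(s["eef_rot"]);T=np.stack([R[:,1],R[:,0],-R[:,2]],1);bar=np.array(s["position"])-.019*R[:,2]
L=((P-bar)@T+[0,0,.12])*1000
w=(a.min(2)>115)&(d>0)&(abs(L[...,0])<125)&(abs(L[...,1])<95)&(L[...,2]<40)&(L[...,2]>-10)
k,l,st,cc=cv2.connectedComponentsWithStats(w.astype(np.uint8))
for i in range(1,k):
    if st[i,4]>5:
        Q=L[l==i];print(st[i],Q.mean(0).round(),Q.min(0).round(),Q.max(0).round())
p,f,Rc,t=cam("scene");c=-Rc.T@t
cl=(c-bar)@T*1000+[0,0,120]
for u,v in((128,143),(144,152),(160,158)):
    u,v=140+u/1.02/1.5,90+v/1.02/1.5
    r=T.T@(Rc.T@np.array([(u-p["cx"])/f,(v-p["cy"])/f,1]));print((cl+r*(21-cl[2])/r[2]).round())
```

```text
[219 181  10   5  28] [-36. -64.  22.] [-50. -77.  20.] [-24. -51.  24.]
[230 185   9   5  29] [-66. -63.  23.] [-79. -76.  21.] [-55. -51.  24.]
[240 189  10   5  26] [-97. -64.  23.] [-111.  -79.   22.] [-85. -49.  24.]
[-37. -64.  21.]
[-69. -52.  21.]
[-99. -54.  21.]
```

The three jars touch in a row from the corner at (−97,−64), (−66,−63) and (−36,−64) mm, lids at 22 mm, so they lie flat on the floor. The tote is tilted about 30° and steady in the air. Handing in.

```bash
python3 -c "
from h import *
print(manip.hand_in())"
```

```text
the job is handed in; nothing more can be done
None
```

I handed the job in at about 19 s: the carton stands upright in the empty part of the tray, and the tote is held in the air tilted about 30° towards its picking corner, with all three jars lying flat and touching in a row along the wall from that corner (the third jar's centre is about 75 mm from it).

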